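# Nest the graded mixing cups

## Robot

A 6-joint arm with a two-finger parallel gripper is mounted at the origin on the work surface; the furniture and walls round the work are solid. World frame = base frame: x ahead of the robot, y to its left, z up, the work surface at z = 0. Lengths are in m, angles in rad, forces in N, time in s.
With the tool pointing down it reaches from about 0.35 to 1 m from the base axis. Payload 7.1 kg.
Tool frame: the origin (TCP) lies on the mounting face of the last link; the fingertips stand 173 mm ahead of it and the grasp point (between the pads) lies 155 mm ahead of it (arm.grasp_offset is the x of the grasp point in the tool frame, in m); x points along the fingers, z is the direction in which the jaws open and shut, and the axes are right-handed (so a half turn about x gives the same grasp; the last joint's range is limited). The gripper opens to 85 mm and grips with 20 to 120 N. Pads are 22 mm wide; open, the fingers measure 114 mm over their backs; the gripper's body (76 mm by 85 mm) begins 54 mm behind the grasp point. The pads swing forward as they close: fully open they stand 13 mm farther back than shut.
Start: joints at [1.26, 0.423, 1.63, -0, 1.089, -0.019], TCP at [0.18, 0.599, 0.405] pointing down, gripper open.
Joint ranges: [-3, 3], [-0.9, 2.11], [0.09, 2.58], [-1.31, 4.45], [0.11, 2.69], [-2.54, 2.54]. Speed limits (rad/s): [2.39, 2.39, 3.01, 3.14, 3.14, 3.14].

## Interface

Orientations are given as a 3x3 rotation matrix whose columns are the frame's x, y, z axes.
In Python, from cell import arm gives the robot as it stands.
- The arm moves only by the tool apply_moves, never from a script. Its argument "moves" is text: rows parted by semicolons, each of 7 numbers parted by spaces: the shift along the tool's x, y, z in m, then the turn, a rotation vector about the tool's x, y, z in rad, then the opening in per cent of the stroke, from 0 (shut) to 100 (fully open). A call has 1 to 12 rows; each row is the pose to reach, as a shift and turn from the pose measured when the call began, along the tool's axes at that moment; what a row does not reach only later rows make up. A row lasts 1/8 s, in which the tool goes at most 62.5 mm and 10.7 degrees, less where a joint would pass 70% of its speed; a pose out of reach is approached as far as the arm can. A call with a gripper value outside its range is refused whole. The fingers move at their own pace and stop on an object; "newtons" is the grip in N (left out, the last holds). Time passes only in rows, so rows that repeat a pose let the fingers close. It gives the time, the measured TCP pose, the force and the opening at its end, in the units of the state.
- arm.sense(): the state, without advancing time (a new reading comes with each control period).
- arm.camera(name): name is "scene" or "top" or "wrist"; returns a dict with "frame" (400x640x3 uint8, red, green, blue), "fx", "fy", "cx", "cy" (pixels), "view" (4x4, takes a point from world to camera coordinates). Camera axes: x right, y up, looking along -z (the intrinsics and any distortion apply to the point x, -y, -z); pixel columns grow to the right and rows downward; lengths in m; the calibration is good to about 2 mm. A picture is of the moment at which its call begins. There is no depth.
- arm.hand_in(): hands the job in, once; it reports no verdict.
The state is a dict: "clock": time; "joint_positions": joint angles; "qd": joint speeds; "effort": joint torques, N m; "ee_pos": TCP position; "eef_rot": TCP orientation; "ft_force": force on the tool from outside, world axes, zero at the start; "wrist_torque": the same for the moment, N m; "gripper_width": finger opening in m.
Only numpy, scipy, OpenCV 4.12 (cv2) and the standard library are available. Lean on these libraries where they do the work, as an engineer would, in place of code of your own. Each camera call takes 0.05 s, during which the arm holds its last target. There are 200 camera calls.

## Task

Tidy up the four mixing cups by nesting them in size order in the large blue one, which stays standing on the bench where it is: first lower the green cup into the blue one, then take the yellow cup out of the tilted rack and lower it upright into the green one, and last the orange cup from the rack into the yellow one. Let each cup down gently rather than dropping it, so that it sits flat on the bottom of the cup around it, and let go of it before fetching the next. Do not push or tip the roll of tape or the two dropper bottles standing around.

Things in the scene. Friction and masses are not known exactly. Their poses are not given: they have to be found in the camera images.
- cup_xl_mid (a point): Centre (on the axis, half-way up the wall) of the blue plastic mixing cup, standing upright on the bench at the start. Straight round cup, open top: 124 mm outside diameter, 92 mm tall to the rim, wall 3 mm, bottom 4 mm, about 160 g. z runs along the cup's axis out of its mouth; the upright grip is on the cup's +x side.
- cup_xl_grip (a point): Grasp point on the upright flat grip of the blue cup: 30 mm above the rim and 60.5 mm from the cup's axis on its +x side; same axes as the cup. The grip rises 52 mm above the rim at the wall, is 9 mm thick across the wall (radially) and 24 mm wide along it; nothing of it lies below the rim but its root.
- cup_l_mid (a point): Centre (on the axis, half-way up the wall) of the green plastic mixing cup, standing upright on the bench at the start. Straight round cup, open top: 100 mm outside diameter, 88 mm tall to the rim, wall 3 mm, bottom 4 mm, about 120 g. z runs along the cup's axis out of its mouth; the upright grip is on the cup's -x side.
- cup_l_grip (a point): Grasp point on the upright flat grip of the green cup: 30 mm above the rim and 48.5 mm from the cup's axis on its -x side; same axes as the cup. The grip rises 52 mm above the rim at the wall, is 9 mm thick across the wall (radially) and 24 mm wide along it; nothing of it lies below the rim but its root.
- cup_m_mid (a point): Centre (on the axis, half-way up the wall) of the yellow plastic mixing cup, sitting in the tilted rack, leaning 30 degrees towards the rack's -y side, mouth up, at the start. Straight round cup, open top: 76 mm outside diameter, 84 mm tall to the rim, wall 3 mm, bottom 4 mm, about 90 g. z runs along the cup's axis out of its mouth; the upright grip is on the cup's +y side.
- cup_m_grip (a point): Grasp point on the upright flat grip of the yellow cup: 30 mm above the rim and 36.5 mm from the cup's axis on its +y side; same axes as the cup. The grip rises 52 mm above the rim at the wall, is 9 mm thick across the wall (radially) and 24 mm wide along it; nothing of it lies below the rim but its root.
- cup_s_mid (a point): Centre (on the axis, half-way up the wall) of the orange plastic mixing cup, sitting in the tilted rack, leaning 30 degrees towards the rack's -y side, mouth up, at the start. Straight round cup, open top: 54 mm outside diameter, 80 mm tall to the rim, wall 3 mm, bottom 4 mm, about 60 g. z runs along the cup's axis out of its mouth; the upright grip is on the cup's -y side.
- cup_s_grip (a point): Grasp point on the upright flat grip of the orange cup: 30 mm above the rim and 25.5 mm from the cup's axis on its -y side; same axes as the cup. The grip rises 52 mm above the rim at the wall, is 9 mm thick across the wall (radially) and 24 mm wide along it; nothing of it lies below the rim but its root.
- cup_xl: The blue cup as a whole, origin at the centre of its underside.
- cup_l: The green cup as a whole, origin at the centre of its underside.
- cup_m: The yellow cup as a whole, origin at the centre of its underside.
- cup_s: The orange cup as a whole, origin at the centre of its underside.
- rack: Grey sheet-metal rack fixed on the bench, 204 (x) x 125 (y) mm. Origin: underside, below its inner corner (30 mm high); Its deck climbs 30 degrees to +y from that corner; a 52 mm front plate square to the deck holds the cups; 30 mm cheeks part the bays. Yellow cup in the -x bay (nearer the robot), orange in the +x bay; cups lift straight up out of it.
- tape_roll_mid (a point): Bystander: roll of masking tape, 109 mm across, 24 mm high, lying flat on the bench; its centre half-way up.
- dropper_yellow_mid (a point): Bystander: small dropper bottle with a white nozzle and yellow band, 33 mm across, 85 mm tall, standing on the bench; its centre half-way up.
- dropper_blue_mid (a point): Bystander: small dropper bottle with a blue cap and band, 33 mm across, 85 mm tall, standing on the bench; its centre half-way up.
Mind the look-alikes: they are no part of the job. There is more than one size of the cup_l; the job needs the larger.

How it is judged:
By the outcome, as a careful person would: the job done as asked, in the order asked, and still so for the second after the job is handed in, with the robot touching nothing.
It also fails if it takes over 72 s, if anything falls off the work surface, if the arm or the gripper's body presses on something with over 40 N, if the wrist force passes 120 N, or if a joint passes its speed limit or range.

## Working session

There is one attempt and no reset: what is moved stays moved. The work goes in short steps, Python scripts to look and compute and a tool call to move; the robot and the scene stay as the last step left them, time stands still between calls to the robot, and variables do not carry over. Pictures are saved under pics/ and viewed, about 8 in all and at most 12, crops included, and the job is handed in when it is done.

Besides the shell and the picture viewer there is one more tool, called after ">>>" as a command line: name --argument value ..., lists and objects as JSON in quotes. apply_moves: Moves the arm, as the interface text tells. Its arguments: {"type":"object","properties":{"moves":{"type":"string"},"newtons":{"type":"number"}},"required":["moves"]}

```bash
mkdir -p pics; ls; cat > h.py <<'E'
from cell import arm
import numpy as np, cv2
def snap(n):
    c=arm.camera(n); np.savez(f'{n}.npz',**{k:np.array(v) for k,v in c.items()}); return c
def ray(c,u,v):
    V=np.array(c['view'],float); R=V[:3,:3];t=V[:3,3]
    d=np.array([(u-float(c['cx']))/float(c['fx']),-(v-float(c['cy']))/float(c['fy']),-1.])
    return -R.T@t, R.T@d
def onz(c,u,v,z):
    o,d=ray(c,u,v); return o+d*(z-o[2])/d[2]
def proj(c,P):
    V=np.array(c['view'],float); p=np.atleast_2d(P)@V[:3,:3].T+V[:3,3]
    return np.c_[float(c['cx'])+float(c['fx'])*p[:,0]/-p[:,2], float(c['cy'])+float(c['fy'])*p[:,1]/p[:,2]]
E
python3 - <<'E'
from h import *
print(arm.sense()['eef_rot'])
for n in('scene','top'):
    c=snap(n); print(n,{k:v for k,v in c.items() if k!='frame'})
    cv2.imwrite(f'pics/{n}1.png',cv2.cvtColor(c['frame'],cv2.COLOR_RGB2BGR))
E
```

```text
pics
[[-4.71390053e-04 -9.57724206e-01  2.87687543e-01]
 [-1.48898791e-03  2.87687928e-01  9.57723049e-01]
 [-9.99998780e-01  2.30978443e-05 -1.56165299e-03]]
scene {'fx': 442.67841264125207, 'fy': 442.67841264125207, 'cx': 316.7895716843122, 'cy': 203.93472671479017, 'view': array([[ 0.72682922, -0.68681277, -0.00273808, -0.42775697],
       [ 0.33379713,  0.34975573,  0.8753573 , -0.20631632],
       [-0.60024891, -0.63714923,  0.48346882, -1.06431176],
       [ 0.        ,  0.        ,  0.        ,  1.        ]])}
top {'fx': 432.5598137047478, 'fy': 432.5598137047478, 'cx': 324.1727198878979, 'cy': 201.5894147827762, 'view': array([[ 0.00778197, -0.99990902,  0.01101745, -0.18347991],
       [ 0.98998837,  0.00925665,  0.14084508, -0.48611283],
       [-0.14093425,  0.00981109,  0.98997034, -1.22885158],
       [ 0.        ,  0.        ,  0.        ,  1.        ]])}
```

View pics/scene1.png

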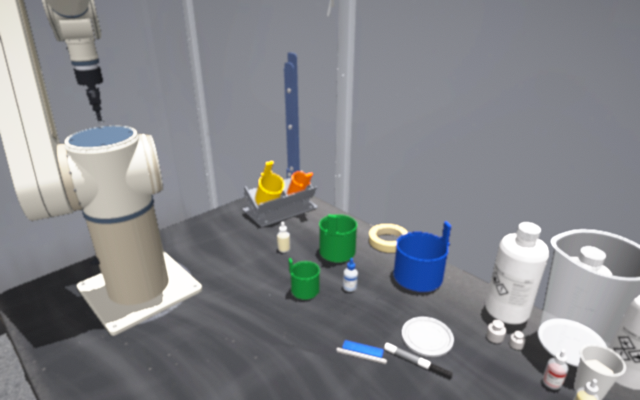

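View pics/top1.png

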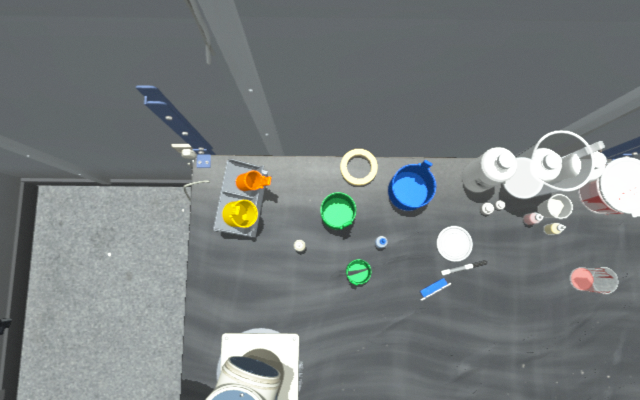

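The scene view shows blue at (420,262), large green at (338,238), small green decoy at (305,280), yellow at (270,188), orange at (300,182), tape at (388,238) and droppers at (284,238) and (350,277). The top view shows blue at (412,188), green at (338,211), yellow at (240,213), orange at (250,181), tape at (359,167) and droppers at (300,246) and (381,242). Next I fit silhouettes in both views.

```bash
cat > fit.py <<'E'
from h import *
from scipy.optimize import minimize
D={'xl':(62,92,60.5,0),'l':(50,88,48.5,np.pi),'m':(38,84,36.5,np.pi/2),'s':(27,80,25.5,-np.pi/2)}
a=np.linspace(0,2*np.pi,48,endpoint=False)
def parts(k):
    r,h,g,az=D[k]
    cyl=np.array([[r*np.cos(t),r*np.sin(t),z] for z in(0,h) for t in a])/1e3
    b=np.array([[g+i,j,z] for i in(-4.5,4.5) for j in(-12,12) for z in(h-2,h+52)])/1e3
    c,s=np.cos(az),np.sin(az); b=b@np.array([[c,-s,0],[s,c,0],[0,0,1]]).T
    return cyl,b
def Rz(t): c,s=np.cos(t),np.sin(t); return np.array([[c,-s,0],[s,c,0],[0,0,1]])
def Rx(t): c,s=np.cos(t),np.sin(t); return np.array([[1,0,0],[0,c,-s],[0,s,c]])
S=8
def render(c,k,p,R):
    m=np.zeros((400,640),np.uint8); m=cv2.resize(m,None,fx=2,fy=2)
    for q in parts(k):
        uv=proj(c,q@R.T+p)
        cv2.fillConvexPoly(m,cv2.convexHull(np.int32(np.round((uv+.5)*2*16))).reshape(-1,2),255,cv2.LINE_AA,4)
    return cv2.resize(m,(640,400),interpolation=cv2.INTER_AREA)/255.
def mask(c,k,win):
    hsv=cv2.cvtColor(np.array(c['frame']),cv2.COLOR_RGB2HSV); H,Sa,V=[hsv[...,i].astype(int) for i in range(3)]
    lo,hi={'xl':(108,125),'l':(45,80),'m':(21,33),'s':(2,17)}[k]
    m=((H>=lo)&(H<=hi)&(Sa>130)&(V>45)).astype(np.uint8)
    m=cv2.morphologyEx(m,cv2.MORPH_CLOSE,np.ones((3,3)))
    w=np.zeros_like(m); u,v,d=win; w[max(v-d,0):v+d,max(u-d,0):u+d]=1
    return m*w.astype(float),w
E
cat > m1.py <<'E'
from fit import *
print([x for x in dir(arm) if x[0]!='_'])
cs=[dict(np.load(n+'.npz')) for n in('top','scene')]
W={'xl':((412,188,40),(420,260,45)),'l':((338,211,32),(337,238,30)),'m':((240,213,26),(270,186,28)),'s':((250,181,26),(300,181,22))}
for k in W:
    M=[mask(c,k,w) for c,w in zip(cs,W[k])]
    print(k,[m[0].sum() for m in M])
    x0=onz(cs[0],*W[k][0][:2],.06)
    def cost(x,one=None):
        if k in('xl','l'): p=np.array([x[0],x[1],0]);R=Rz(x[2]*5)
        else: R=Rz(x[2]*5)@Rx(np.pi/6); p=np.array(x[[0,1,3]]) ; 
        w=1
        e=[(np.abs(render(c,k,p,R)-m)*w_).sum() for c,(m,w_) in zip(cs,M)]
        return sum(e) if one is None else e
    best=None
    if k in('xl','l'): st=[[x0[0],x0[1],t/5] for t in np.arange(-3,3,.6)]
    else: st=[[x0[0],x0[1]+d,t/5,.05] for t in(-.3,0,.3) for d in(0,.03)]
    for s in st:
        s=np.array(s); sim=np.vstack([s]+[s+np.eye(len(s))[i]*.02 for i in range(len(s))])
        r=minimize(cost,s,method='Nelder-Mead',options=dict(initial_simplex=sim,xatol=2e-5,fatol=.1))
        if best is None or r.fun<best.fun: best=r
    x=best.x; print(k,'xy',x[:2].round(4),'yaw',round(np.degrees(x[2]*5),1),x[3:].round(4),'cost',cost(x,1))
for n,uv,z in(('tape',(359,167),.024),('dy',(300,246),.085),('db',(381,242),.08),('smallgreen',(358,271),.06)): print(n,onz(cs[0],*uv,z).round(3))
E
python3 m1.py
```

```text
['Unreachable', 'camera', 'grasp_offset', 'hand_in', 'sense']
xl [np.float64(1013.0), np.float64(2835.0)]
xl xy [ 0.5305 -0.4293] yaw -29.8 [] cost [np.float64(889.8), np.float64(216.34901960784313)]
l [np.float64(1033.0), np.float64(1605.0)]
l xy [ 0.4592 -0.2165] yaw 27.7 [] cost [np.float64(83.01568627450979), np.float64(211.10588235294117)]
m [np.float64(811.0), np.float64(755.0)]
m xy [0.4523 0.079 ] yaw -15.4 [0.0504] cost [np.float64(65.65490196078431), np.float64(232.521568627451)]
s [np.float64(503.0), np.float64(373.0)]
s xy [0.5454 0.0547] yaw -14.9 [0.0472] cost [np.float64(103.3294117647059), np.float64(152.32156862745097)]
tape [ 0.595 -0.283  0.024]
dy [ 0.356 -0.113  0.085]
db [ 0.369 -0.338  0.08 ]
smallgreen [ 0.288 -0.275  0.06 ]
```

```bash
cat > ov.py <<'E'
from fit import *
import sys
def overlay(cs,wins,poses,fn,z=5):
    tiles=[]
    for c,(u,v,dx,dy) in zip(cs,wins):
        f=cv2.cvtColor(np.array(c['frame']),cv2.COLOR_RGB2BGR)[v-dy:v+dy,u-dx:u+dx]
        f=cv2.resize(f,None,fx=z,fy=z,interpolation=cv2.INTER_CUBIC)
        for k,p,R in poses:
            for q in parts(k):
                uv=(proj(c,q@R.T+p)+.5-[u-dx,v-dy])*z
                if len(q)>8:
                    for h in(uv[:48],uv[48:]): cv2.polylines(f,[np.int32(h)],True,(255,255,255),1,cv2.LINE_AA)
                else: cv2.polylines(f,[cv2.convexHull(np.int32(uv))],True,(255,0,255),1,cv2.LINE_AA)
        tiles.append(f)
    cv2.imwrite(fn,np.hstack(tiles))
E
python3 - <<'E'
from ov import *
cs=[dict(np.load(n+'.npz')) for n in('top','scene')]
P=[('xl',np.array([.5305,-.4293,0]),Rz(np.radians(-29.8))),('l',np.array([.4592,-.2165,0]),Rz(np.radians(27.7))),
('m',np.array([.4523,.079,.0504]),Rz(np.radians(-15.4))@Rx(np.pi/6)),('s',np.array([.5454,.0547,.0472]),Rz(np.radians(-14.9))@Rx(np.pi/6))]
overlay(cs,[(245,195,38,45),(280,190,40,45)],P,'pics/a.png')
overlay(cs,[(380,195,70,45),(380,250,80,55)][:1],P,'pics/b0.png')
A=[cv2.imread('pics/a.png'),cv2.imread('pics/b0.png')]
overlay([cs[1]],[(380,250,78,45)],P,'pics/b1.png',5)
B=cv2.imread('pics/b1.png')
top=A[0]; h=max(0,780-top.shape[1])
# stack: row1 rack (780w), too tall with both -> downscale second row
r2=np.hstack([cv2.resize(A[1],(370,238)),cv2.resize(B,(410,238))])
cv2.imwrite('pics/ov1.png',np.vstack([cv2.resize(top,(780,int(top.shape[0]*780/top.shape[1])))[:360*2],r2])[:700])
im=np.vstack([cv2.resize(top,(640,int(top.shape[0]*640/top.shape[1]))),cv2.resize(r2,(640,195))]); print(im.shape); cv2.imwrite('pics/ov1.png',im)
f=cs[0]['frame']; hsv=cv2.cvtColor(f,cv2.COLOR_RGB2HSV); print(hsv[188,395:432:4])
E
```

```text
(564, 640, 3)
[[103 173 255]
 [102 176 255]
 [103 173 255]
 [103 177 255]
 [102 180 254]
 [103 180 254]
 [103 178 254]
 [103 181 254]
 [108 206 135]
 [108 219 105]]
```

View pics/ov1.png

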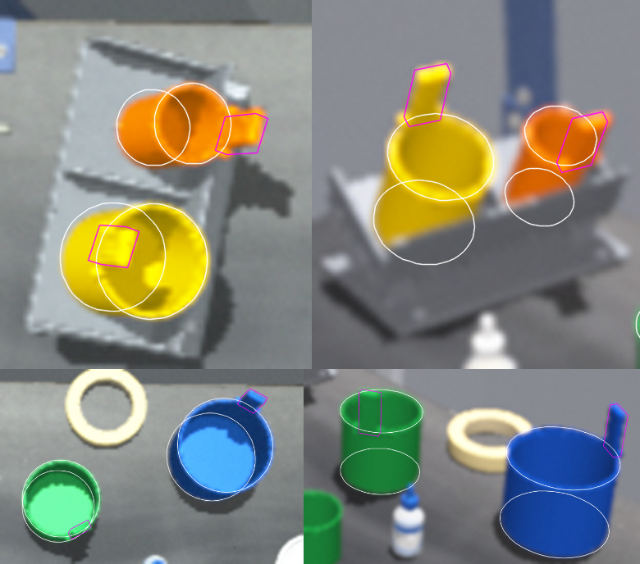

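```bash
sed -i "s/'xl':(108,125)/'xl':(97,125)/" fit.py
python3 - <<'E'
s=open('m1.py').read()
s=s.replace("    print(k,[m[0]","    if k in 'ms':\n        vv,uu=np.mgrid[:400,:640]; M[1]=(M[1][0],M[1][1]*(vv<203.5-(uu-261.5)*.32))\n    print(k,[m[0]")
open('m2.py','w').write(s)
E
python3 m2.py
cat > m3.py <<'E'
from fit import *
# joint rack fit: params rx,ry,yaw, bx_m,bx_s, th (deck/plate offset)
cs=[dict(np.load(n+'.npz')) for n in('top','scene')]
W={'m':((240,213,26),(270,186,28)),'s':((250,181,26),(300,181,22))}
vv,uu=np.mgrid[:400,:640]; M={}
for k in W:
    M[k]=[mask(c,k,w) for c,w in zip(cs,W[k])]; M[k][1]=(M[k][1][0],M[k][1][1]*(vv<203.5-(uu-261.5)*.32))
def poses(x):
    R0=Rz(x[2]*5); R=R0@Rx(np.pi/6); o=np.array([x[0],x[1],.03]); out={}
    for k,b in(('m',x[3]),('s',x[4])): out[k]=o+R@np.array([b,D[k][0]/1e3+x[5],x[6]])
    return out,R
def cost(x):
    P,R=poses(x); return sum((np.abs(render(c,k,P[k],R)-m)*w).sum() for k in W for c,(m,w) in zip(cs,M[k]))+1e6*(x[5]**2+x[6]**2)
s=np.array([.48,.03,-.05,-.045,.045,.001,.001]); best=None
for d in(.01,-.01,.02):
    r=minimize(cost,s,method='Nelder-Mead',options=dict(initial_simplex=np.vstack([s,s+np.eye(7)*d*[1,1,1,1,1,.2,.2]]),xatol=2e-5,fatol=.1,maxiter=3000)); print(r.fun); 
    if best is None or r.fun<best.fun: best=r
    s=best.x
print(best.x.round(4),np.degrees(best.x[2]*5)); P,R=poses(best.x); print(P,R.round(4))
for k in 'ms':
    r,h,g,az=D[k]; print(k,'grip',(P[k]+R@np.array([0,np.sin(az)*g,h+30])/1e3).round(4))
E
python3 m3.py
```

```text
['Unreachable', 'camera', 'grasp_offset', 'hand_in', 'sense']
xl [np.float64(1787.0), np.float64(2835.0)]
xl xy [ 0.5304 -0.4293] yaw -29.1 [] cost [np.float64(119.25098039215686), np.float64(217.08627450980393)]
l [np.float64(1033.0), np.float64(1605.0)]
l xy [ 0.4592 -0.2165] yaw 27.7 [] cost [np.float64(83.01568627450979), np.float64(211.10588235294117)]
m [np.float64(811.0), np.float64(755.0)]
m xy [0.4524 0.0787] yaw -15.9 [0.049] cost [np.float64(63.38039215686275), np.float64(79.25882352941176)]
s [np.float64(503.0), np.float64(373.0)]
s xy [0.5455 0.0544] yaw -14.8 [0.0464] cost [np.float64(102.80000000000001), np.float64(42.95294117647058)]
tape [ 0.595 -0.283  0.024]
dy [ 0.356 -0.113  0.085]
db [ 0.369 -0.338  0.08 ]
smallgreen [ 0.288 -0.275  0.06 ]
322.3254169033903
321.2430770376666
321.233901240907
[ 4.847e-01  3.970e-02 -3.300e-02 -4.180e-02  5.570e-02  1.000e-03
  2.000e-04] -9.44764797523729
{'m': array([0.44894554, 0.0797715 , 0.04963112]), 's': array([0.54359259, 0.05436463, 0.04413112])} [[ 0.9864  0.1422 -0.0821]
 [-0.1641  0.8543 -0.4932]
 [ 0.      0.5     0.866 ]]
m grip [0.4448 0.0547 0.1666]
s grip [ 0.5309 -0.0217  0.1266]
```

```bash
cat > plan.py <<'E'
from h import *
from scipy.spatial.transform import Rotation as Ro
def down(az):  # tool x down, z at azimuth az (deg)
    a=np.radians(az); z=np.array([np.cos(a),np.sin(a),0]); x=np.array([0,0,-1.]); return np.c_[x,np.cross(z,x),z]
def rel(p,R,s=None):
    s=s or arm.sense(); R0=np.array(s['eef_rot']); p0=np.array(s['ee_pos'])
    d=R0.T@(np.array(p)-p0); w=Ro.from_matrix(R0.T@R).as_rotvec()
    print(np.r_[d.round(4),w.round(4)], 'mm',round(np.linalg.norm(d)*1e3),'deg',round(np.degrees(np.linalg.norm(w)),1))
def st():
    s=arm.sense(); print({k:np.round(s[k],4).tolist() for k in('clock','joint_positions','ee_pos','ft_force','gripper_width')}); return s
E
python3 - <<'E'
from plan import *
rel([.45,.3,.42],down(50)); rel([.4163,-.239,.40],down(27.7))
E
```

```text
[-1.570e-02 -3.447e-01 -2.080e-01  4.063e-01 -1.400e-03  3.000e-04] mm 403 deg 23.3
[ 5.000e-03 -4.675e-01 -7.339e-01  7.955e-01 -1.300e-03  5.000e-04] mm 870 deg 45.6
```

>>> apply_moves --moves "-0.015 -0.35 -0.2 0.4 0 0 45;-0.015 -0.35 -0.2 0.4 0 0 45;-0.015 -0.35 -0.2 0.4 0 0 45;-0.015 -0.35 -0.2 0.4 0 0 45;-0.015 -0.35 -0.2 0.4 0 0 45;-0.015 -0.35 -0.2 0.4 0 0 45;0.005 -0.468 -0.734 0.796 -0.001 0 45;0.005 -0.468 -0.734 0.796 -0.001 0 45;0.005 -0.468 -0.734 0.796 -0.001 0 45;0.005 -0.468 -0.734 0.796 -0.001 0 45;0.005 -0.468 -0.734 0.796 -0.001 0 45;0.005 -0.468 -0.734 0.796 -0.001 0 45"

```text
clock: 1.6
ee_pos: [0.4233, -0.0496, 0.4062]
eef_rot: [[0.001, -0.465, 0.886], [-0.001, 0.886, 0.465], [-1.0, -0.001, 0.0]]
ft_force: [0.8, 0.2, 0.1]
gripper_width: 0.0386
```

```bash
python3 - <<'E'
from plan import *
st(); rel([.4163,-.239,.40],down(27.7))
E
```

```text
{'clock': 1.6, 'joint_positions': [-0.1445, 0.1233, 2.0466, -0.0006, 0.971, -0.6273], 'ee_pos': [0.4233, -0.0496, 0.4062], 'ft_force': [0.7972, 0.2021, 0.1438], 'gripper_width': 0.0386}
[ 0.0063 -0.1644 -0.0942 -0.0002  0.0002  0.0008] mm 190 deg 0.1
```

>>> apply_moves --moves "0.006 -0.164 -0.094 0 0 0 45;0.006 -0.164 -0.094 0 0 0 45;0.006 -0.164 -0.094 0 0 0 45;0.006 -0.164 -0.094 0 0 0 45;0.006 -0.164 -0.094 0 0 0 45"

```text
clock: 2.22
ee_pos: [0.4159, -0.2386, 0.3999]
eef_rot: [[-0.0, -0.463, 0.886], [0.0, 0.886, 0.463], [-1.0, 0.0, -0.0]]
ft_force: [0.7, 0.1, 0.1]
gripper_width: 0.0383
```

```bash
python3 - <<'E'
from ov import *
from plan import *
st()
c=snap('wrist'); print(c['fx'],c['view'][:3,3])
f=cv2.cvtColor(c['frame'],cv2.COLOR_RGB2BGR)
R=Rz(np.radians(27.7)); p=np.array([.4592,-.2165,0])
for q in parts('l'):
    uv=proj(c,q@R.T+p)
    for h in ((uv[:48],uv[48:]) if len(q)>8 else (cv2.convexHull(np.float32(uv)),)): cv2.polylines(f,[np.int32(h)],True,(255,0,255),1,cv2.LINE_AA)
cv2.imwrite('pics/w1.png',f)
E
```

```text
{'clock': 2.225, 'joint_positions': [-0.5456, 0.2154, 1.9476, 0.0001, 0.979, -1.0275], 'ee_pos': [0.4159, -0.2386, 0.3999], 'ft_force': [0.6937, 0.09, 0.0698], 'gripper_width': 0.0383}
298.70945996298417 [-0.25568073  0.42190598 -0.26841542]
```

View pics/w1.png

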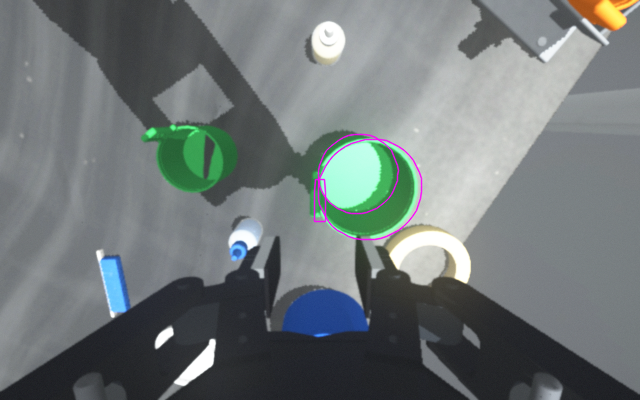

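```bash
cat > wf.py <<'E'
from fit import *
def wfit(c,k,p,R,win,dof,amp):
    """refine dx,dy,(dz),dyaw in wrist image; dof: function x->(p,R)"""
    M=mask(c,k,win); 
    def cost(x):
        pp,RR=dof(x); return (np.abs(render(c,k,pp,RR)-M[0])*M[1]).sum()
    n=len(amp); r=None; s=np.zeros(n)
    for sg in(1,-1,.5):
        q=minimize(cost,s,method='Nelder-Mead',options=dict(initial_simplex=np.vstack([s,s+np.eye(n)*np.array(amp)*sg]),xatol=2e-5,fatol=.1)); s=q.x
    return s,q.fun,M[0].sum()
E
python3 - <<'E'
from wf import *
c=dict(np.load('wrist.npz'))
f=lambda x:(np.array([.4592+x[0],-.2165+x[1],0]),Rz(np.radians(27.7)+5*x[2]))
s=wfit(c,'l',0,0,(364,190,70),f,[.01,.01,.02]); print(s, f(s[0])[0],27.7+np.degrees(5*s[0][2]))
E
```

```text
(array([-0.00512563, -0.00350089, -0.02629464]), np.float64(3960.364705882353), np.float64(4995.0)) [ 0.45407437 -0.22000089  0.        ] 20.16713981716594
```

```bash
sed -i 's/(Sa>130)&(V>45)/(Sa>SM)\&(V>25)/; s/^S=8/SM=70/' fit.py
python3 - <<'E'
from wf import *
c=dict(np.load('wrist.npz'))
f=lambda x:(np.array([.4592+x[0],-.2165+x[1],0]),Rz(np.radians(27.7)+5*x[2]))
s=wfit(c,'l',0,0,(364,190,70),f,[.01,.01,.02]); print(s, f(s[0])[0],27.7+np.degrees(5*s[0][2]))
E
sed 's/^W=.*/W={"xl":((412,188,40),(420,260,45)),"l":((338,211,32),(337,238,30))}/' m2.py > m4.py; python3 m4.py; python3 m3.py
```

```text
(array([-0.00493162, -0.00101238, -0.01083909]), np.float64(874.6117647058823), np.float64(8215.0)) [ 0.45426838 -0.21751238  0.        ] 24.594829796274098
['Unreachable', 'camera', 'grasp_offset', 'hand_in', 'sense']
xl [np.float64(1864.0), np.float64(2996.0)]
xl xy [ 0.5299 -0.4297] yaw -28.9 [] cost [np.float64(76.27843137254902), np.float64(132.75686274509803)]
l [np.float64(1107.0), np.float64(1728.0)]
l xy [ 0.4598 -0.216 ] yaw 28.2 [] cost [np.float64(48.290196078431364), np.float64(152.9529411764706)]
tape [ 0.595 -0.283  0.024]
dy [ 0.356 -0.113  0.085]
db [ 0.369 -0.338  0.08 ]
smallgreen [ 0.288 -0.275  0.06 ]
214.4394013252915
214.233404060712
214.13490660713418
[ 0.4837  0.0404 -0.0296 -0.0404  0.056   0.0013  0.0019] -8.470987991012583
{'m': array([0.44858585, 0.0789989 , 0.05130776]), 's': array([0.54249538, 0.05538128, 0.04580776])} [[ 0.9891  0.1276 -0.0737]
 [-0.1473  0.8566 -0.4945]
 [ 0.      0.5     0.866 ]]
m grip [0.4448 0.0539 0.1683]
s grip [ 0.5311 -0.0209  0.1283]
```

```bash
python3 - <<'E'
from plan import *
rel([.4136,-.2383,.275],down(26.8))
E
```

```text
[ 0.125   0.0007 -0.0024  0.0156 -0.0002 -0.0004] mm 125 deg 0.9
```

>>> apply_moves --moves "0.06 0.001 -0.002 0.016 0 0 45;0.1 0.001 -0.002 0.016 0 0 45;0.125 0.001 -0.002 0.016 0 0 45;0.125 0.001 -0.002 0.016 0 0 45;0.125 0.001 -0.002 0.016 0 0 0;0.125 0.001 -0.002 0.016 0 0 0;0.125 0.001 -0.002 0.016 0 0 0;0.125 0.001 -0.002 0.016 0 0 0;0.125 0.001 -0.002 0.016 0 0 0" --newtons 40

```text
clock: 3.4
ee_pos: [0.414, -0.238, 0.2759]
eef_rot: [[0.001, -0.45, 0.893], [-0.0, 0.893, 0.45], [-1.0, -0.001, 0.001]]
ft_force: [-1.7, 1.7, 8.4]
gripper_width: 0.0081
```

>>> apply_moves --moves "-0.02 0 0 0 0 0 0;-0.06 0 0 0 0 0 0;-0.12 0 0 0 0 0 0;-0.12 0 0 0 0 0 0;-0.12 0 0 0 0 0 0"

```text
clock: 4.03
ee_pos: [0.4134, -0.2378, 0.3955]
eef_rot: [[0.001, -0.45, 0.893], [-0.0, 0.893, 0.45], [-1.0, -0.0, 0.001]]
ft_force: [-0.1, -0.1, -2.2]
gripper_width: 0.0083
```

```bash
cat > held.py <<'E'
from fit import *
from plan import *
# fit held cup: pose in world from top+scene, upright (or tilt free small), grip azimuth approx
def heldfit(k,p0,R0,wins,show=None,cams=('top','scene')):
    cs=[snap(n) for n in cams]; M=[mask(c,k,w) for c,w in zip(cs,wins)]
    def pr(x): return p0+x[:3], R0@Ro.from_rotvec([0,0,x[3]*5]).as_matrix()
    def cost(x,l=0):
        p,R=pr(x); e=[(np.abs(render(c,k,p,R)-m)*w).sum() for c,(m,w) in zip(cs,M)]; return e if l else sum(e)
    s=np.zeros(4)
    for sg in(1,-1,.5):
        q=minimize(cost,s,method='Nelder-Mead',options=dict(initial_simplex=np.vstack([s,s+np.eye(4)*.008*sg]),xatol=2e-5,fatol=.1)); s=q.x
    p,R=pr(s); print(k,'p',p.round(4),'dyaw',np.degrees(s[3]*5).round(1),'shift',s[:3].round(4),'cost',cost(s,1),[m[0].sum() for m in M])
    return cs,p,R
def guess(k,s,tilt=np.eye(3)):
    pass
E
python3 - <<'E'
from held import *
from ov import overlay
s=st(); R=np.array(s['eef_rot']); g=np.array(s['ee_pos'])+.155*R[:,0]; print('grasp',g.round(4))
# upright cup, grip at local -x ; tool z az = cup yaw
yaw=np.arctan2(R[1,2],R[0,2]); Rc=Rz(yaw); p0=g+Rc@np.array([.0485,0,-.118]); print('p0',p0.round(4),np.degrees(yaw))
cs=[arm.camera('top')]
c2=dict(np.load('scene.npz'))
w=[]
for n in('top','scene'):
    u,v=proj(dict(np.load(n+'.npz')),p0+[0,0,.06])[0]; w.append((int(u),int(v),42))
cs,p,Rf=heldfit('l',p0,Rc,w)
overlay(cs,[(w[0][0],w[0][1],50,50),(w[1][0],w[1][1],50,50)],[('l',p,Rf)],'pics/g1.png',4)
E
```

```text
{'clock': 4.025, 'joint_positions': [-0.5469, 0.2176, 1.9571, 0.0003, 0.9663, -1.014], 'ee_pos': [0.4134, -0.2378, 0.3955], 'ft_force': [-0.1166, -0.0725, -2.1882], 'gripper_width': 0.0083}
grasp [ 0.4135 -0.2378  0.2405]
p0 [ 0.4568 -0.216   0.1225] 26.748975960899497
l p [ 0.4611 -0.2112  0.1174] dyaw 5.4 shift [ 0.0043  0.0047 -0.0051] cost [np.float64(1229.1450980392156), np.float64(271.6980392156863)] [np.float64(144.0), np.float64(1595.0)]
```

View pics/g1.png

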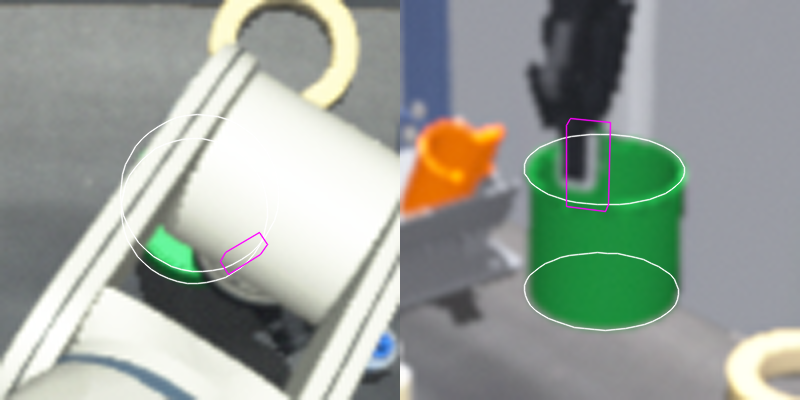

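```bash
cat > th.py <<'E'
from fit import *
from plan import *
def thfit(k,side,wins,Rc_of=None):
    """held cup, tool axis = -cup axis, flat faces aligned. side=+1 if tool z points from grip to cup axis"""
    s=arm.sense(); R=np.array(s['eef_rot']); g=np.array(s['ee_pos'])+.155*R[:,0]
    r,h,gr,az=D[k]
    zc=-R[:,0]; inward=side*R[:,2]          # from grip to axis
    e=-inward                               # outward = direction az in cup frame
    f=np.cross(zc,e); B=np.c_[e,f,zc]; Rc=B@Rz(-az)
    p0=g+inward*gr/1e3-zc*(h+30)/1e3
    res={}
    for n in('scene','wrist'):
        c=snap(n); u,v=proj(c,p0+zc*h/2e3)[0]; d=wins[n]
        m,w=mask(c,k,(int(u),int(v),d))
        def cost(x): return (np.abs(render(c,k,p0+R[:,1]*x[0]+zc*x[1],Rc)-m)*w).sum()
        b=np.zeros(2)
        for sg in(1,-1,.5):
            q=minimize(cost,b,method='Nelder-Mead',options=dict(initial_simplex=np.vstack([b,b+np.eye(2)*.01*sg]),xatol=2e-5,fatol=.1)); b=q.x
        print(n,'t,h(mm)',(b*1e3).round(1),'cost',q.fun,cost(np.zeros(2)),m.sum())
    print('nominal bottom',p0.round(4),'grasp',g.round(4),'Rc',Rc.round(3).tolist())
    return p0,Rc,R
E
python3 - <<'E'
from th import *
p0,Rc,R=thfit('l',1,{'scene':40,'wrist':110})
from ov import overlay
c=dict(np.load('wrist.npz'));overlay([c],[(320,200,320,200)],[('l',p0,Rc)],'pics/w2.png',1)
E
```

```text
scene t,h(mm) [-0.7  0. ] cost 294.48627450980393 296.7725490196078 1596.0
wrist t,h(mm) [-0.4 -8.7] cost 4029.2313725490203 6289.866666666667 22763.0
nominal bottom [ 0.4562 -0.2155  0.1212] grasp [ 0.4131 -0.2375  0.2393] Rc [[0.893, -0.45, 0.002], [0.45, 0.893, -0.001], [-0.001, 0.002, 1.0]]
```

View pics/w2.png

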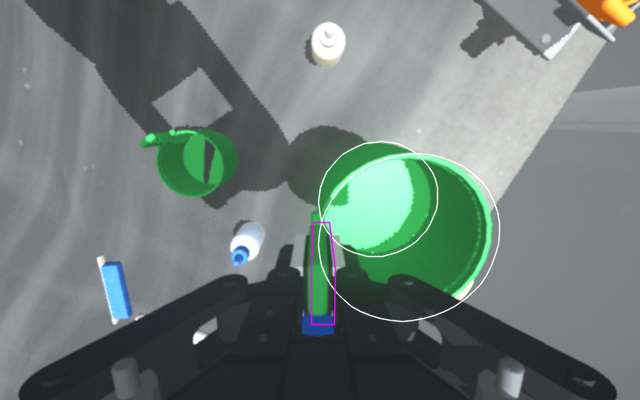

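>>> apply_moves --moves "0 -0.056 -0.008 0 0 0 0;0 -0.112 -0.015 0 0 0 0;0 -0.168 -0.023 0 0 0 0;0 -0.21 -0.028 0 0 0 0;0 -0.2245 -0.0305 0 0 0 0;0 -0.2245 -0.0305 0 0 0 0;0 -0.2245 -0.0305 0 0 0 0;0 -0.2245 -0.0305 0 0 0 0"

```text
clock: 5.28
ee_pos: [0.4873, -0.4509, 0.3943]
eef_rot: [[-0.002, -0.451, 0.893], [0.002, 0.893, 0.451], [-1.0, 0.002, -0.001]]
ft_force: [-0.2, -0.0, -0.8]
gripper_width: 0.0085
```

```bash
python3 - <<'E'
from th import *
from ov import overlay
p0,Rc,R=thfit('l',1,{'scene':40,'wrist':110})
cs=[dict(np.load(n+'.npz')) for n in('scene','wrist')]
B=('xl',np.array([.53,-.4296,0]),Rz(np.radians(-29)))
overlay(cs[:1],[(415,240,60,75)],[('l',p0,Rc),B],'pics/t1.png',4)
overlay(cs[1:],[(320,200,320,200)],[('l',p0,Rc),B],'pics/t2.png',1)
a,b=cv2.imread('pics/t1.png'),cv2.imread('pics/t2.png')
a=cv2.resize(a,(320,400)); b=b[:,170:640]; cv2.imwrite('pics/ov2.png',np.hstack([a,b]))
E
```

```text
scene t,h(mm) [0.6 0.1] cost 401.7607843137254 402.556862745098 1887.0
wrist t,h(mm) [-0.3 -7.7] cost 3876.4352941176476 6053.356862745098 22710.0
nominal bottom [ 0.5301 -0.4285  0.1212] grasp [ 0.4871 -0.4506  0.2393] Rc [[0.893, -0.451, 0.002], [0.451, 0.893, -0.002], [-0.001, 0.002, 1.0]]
```

View pics/ov2.png

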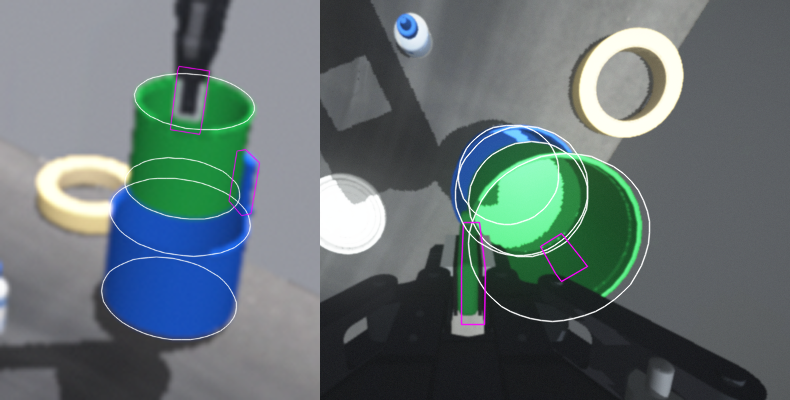

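>>> apply_moves --moves "0.02 -0.001 0 0 0 0 0;0.04 -0.001 0 0 0 0 0;0.06 -0.001 0 0 0 0 0;0.08 -0.001 0 0 0 0 0;0.095 -0.001 0 0 0 0 0;0.102 -0.001 0 0 0 0 0;0.102 -0.001 0 0 0 0 0"

```text
clock: 6.25
ee_pos: [0.4878, -0.452, 0.2921]
eef_rot: [[-0.002, -0.451, 0.893], [0.002, 0.893, 0.451], [-1.0, 0.002, -0.001]]
ft_force: [-0.8, 0.4, -0.8]
gripper_width: 0.0083
```

>>> apply_moves --moves "0.003 0 0 0 0 0 0;0.006 0 0 0 0 0 0;0.009 0 0 0 0 0 0;0.009 0 0 0 0 0 0"

```text
clock: 6.75
ee_pos: [0.4877, -0.4519, 0.2829]
eef_rot: [[-0.002, -0.451, 0.893], [0.002, 0.893, 0.451], [-1.0, 0.003, -0.001]]
ft_force: [0.1, 0.3, -2.1]
gripper_width: 0.0081
```

>>> apply_moves --moves "0.0015 0 0 0 0 0 0;0.003 0 0 0 0 0 0;0.004 0 0 0 0 0 0;0.004 0 0 0 0 0 0"

```text
clock: 7.25
ee_pos: [0.4875, -0.4521, 0.2803]
eef_rot: [[-0.002, -0.451, 0.893], [0.001, 0.893, 0.451], [-1.0, 0.002, -0.001]]
ft_force: [-4.8, 2.9, 8.5]
gripper_width: 0.0086
```

Contact came at the expected height (0.280 m, 8.5 N), so I release and retreat upward.

>>> apply_moves --moves "0.002 0 0 0 0 0 0;0.002 0 0 0 0 0 15;0.002 0 0 0 0 0 30;0.002 0 0 0 0 0 30;-0.02 0 0 0 0 0 30;-0.06 0 0 0 0 0 30;-0.12 0 0 0 0 0 45;-0.17 0 0 0 0 0 45"

```text
clock: 8.25
ee_pos: [0.4879, -0.4522, 0.4543]
eef_rot: [[-0.0, -0.451, 0.893], [-0.0, 0.893, 0.451], [-1.0, -0.0, -0.0]]
ft_force: [0.3, -0.7, -0.8]
gripper_width: 0.0385
```

```bash
cat > rim.py <<'E'
from fit import *
from plan import *
E
python3 - <<'E'
from th import *
from wf import *
st()
# green nested fit from scene (rim visible only) -> save crops
from ov import overlay
cs=[snap('scene'),snap('top')]; 
# rack tool target: yaw -9 : tool x = -cup axis, z along cup y
for yaw in(-9,):
    R=Rz(np.radians(yaw))@Rx(np.pi/6); zc=R[:,2]; 
    for nm,sg in(('z=+cy',1),('z=-cy',-1)):
        x=-zc; z=sg*R[:,1]; T=np.c_[x,np.cross(z,x),z]
        g=np.array([.4448,.0539,.1683]); print(nm); rel(g+zc*(.155+.10),T); rel(g+zc*.155,T)
overlay(cs,[(420,250,50,50),(405,195,45,50)],[('xl',np.array([.53,-.4296,0]),Rz(np.radians(-29))),('l',np.array([.531,-.4296,.004]),Rz(np.radians(26.8)))],'pics/n1.png',4)
E
```

```text
{'clock': 8.25, 'joint_positions': [-0.7653, 0.435, 1.4906, -0.0004, 1.2156, -1.233], 'ee_pos': [0.4879, -0.4522, 0.4543], 'ft_force': [0.2998, -0.6585, -0.7782], 'gripper_width': 0.0385}
z=+cy
[ 0.0667  0.3697  0.1145 -0.9208 -0.4854  0.2583] mm 393 deg 61.4
[ 0.1529  0.4112  0.1435 -0.9208 -0.4854  0.2583] mm 462 deg 61.4
z=-cy
[0.0667 0.3697 0.1145 2.1364 0.3058 0.5747] mm 393 deg 128.0
[0.1529 0.4112 0.1435 2.1364 0.3058 0.5747] mm 462 deg 128.0
```

View pics/n1.png

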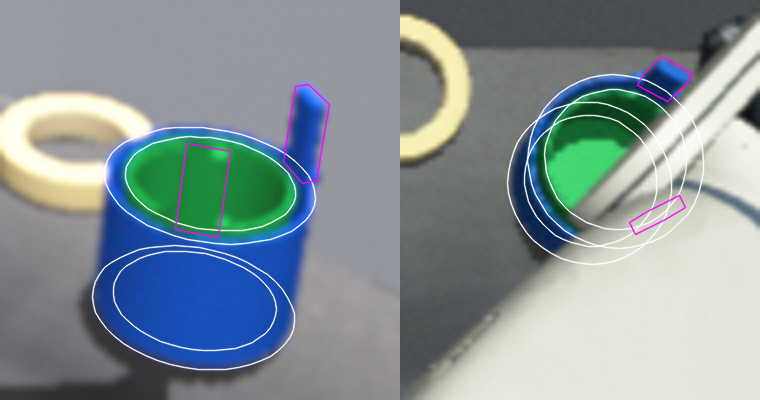

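The overlay shows green nested flat in blue, with the rims level and concentric in the scene tile (centre ~(210,185)). On to yellow.

>>> apply_moves --moves "0.01 0.06 0.02 -0.15 -0.08 0.04 45;0.02 0.12 0.04 -0.3 -0.16 0.085 45;0.03 0.18 0.055 -0.45 -0.24 0.13 45;0.045 0.24 0.075 -0.6 -0.32 0.17 45;0.055 0.3 0.095 -0.75 -0.4 0.21 45;0.067 0.35 0.11 -0.88 -0.46 0.245 45;0.067 0.37 0.115 -0.921 -0.485 0.258 45;0.067 0.37 0.115 -0.921 -0.485 0.258 45;0.067 0.37 0.115 -0.921 -0.485 0.258 45;0.067 0.37 0.115 -0.921 -0.485 0.258 45"

```text
clock: 9.6
ee_pos: [0.4257, -0.0726, 0.3892]
eef_rot: [[0.08, -0.987, 0.136], [0.492, 0.158, 0.856], [-0.867, -0.001, 0.499]]
ft_force: [-0.1, 0.0, 1.0]
gripper_width: 0.0385
```

```bash
cat > rk.py <<'E'
from plan import *
from fit import *
def Tm(yaw):
    R=Rz(np.radians(yaw))@Rx(np.pi/6); x=-R[:,2]; z=R[:,1]; return R,np.c_[x,np.cross(z,x),z]
E
python3 - <<'E'
from rk import *
from wf import *
from ov import overlay
st(); R,T=Tm(-9); g=np.array([.4448,.0539,.1683]); rel(g+R[:,2]*.255,T)
c=snap('wrist'); c2=snap('top')
P={'m':np.array([.4486,.0790,.0513]),'s':np.array([.5425,.0554,.0458])}
for k in 'ms':
    u,v=proj(c,P[k]+R[:,2]*.06)[0]; print(k,u,v)
    f=lambda x:(P[k]+R@np.array([x[0],x[1],0]),Rz(np.radians(-9)+5*x[2])@Rx(np.pi/6))
    s=wfit(c,k,0,0,(int(u),int(v),90),f,[.01,.01,.01]); print(k,s,f(s[0])[0],-9+np.degrees(5*s[0][2]))
overlay([c],[(320,200,320,200)],[(k,P[k],R) for k in 'ms'],'pics/w3.png',1)
E
```

```text
{'clock': 9.6, 'joint_positions': [-0.3424, 0.194, 2.0568, 0.5915, 1.0759, -2.0908], 'ee_pos': [0.4257, -0.0726, 0.3892], 'ft_force': [-0.0919, 0.0015, 1.0309], 'gripper_width': 0.0385}
[ 0.0003  0.0009  0.0004 -0.0007 -0.0013  0.0019] mm 1 deg 0.1
m 280.65881963470883 191.4705761338755
m (array([-0.00273466, -0.00177211, -0.01178726]), np.float64(275.33333333333337), np.float64(6524.0)) [0.44565893 0.07791199 0.05041394] -12.376801949729176
s 274.0363787823187 281.0586411294935
s (array([ 0.01562172, -0.00189536, -0.21107659]), np.float64(1479.270588235294), np.float64(1784.0)) [0.55767262 0.051335   0.04485232] -69.46898867355665
```

View pics/w3.png

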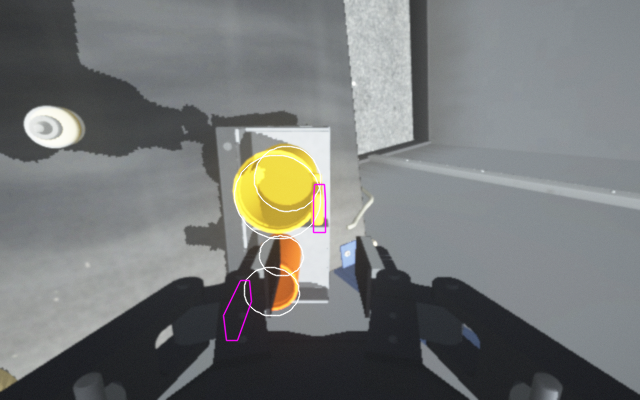

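```bash
python3 - <<'E'
from rk import *
R,T=Tm(-10); g=np.array([.4472,.0785,.0508])+R@[0,.0365,.114]; print(g); rel(g+R[:,2]*.157,T)
E
```

```text
[0.44279106 0.05349566 0.1677769 ]
[ 0.0981  0.0041 -0.0004  0.0143 -0.0009 -0.0076] mm 98 deg 0.9
```

>>> apply_moves --moves "0.04 0.004 0 0.014 0 -0.008 45;0.075 0.004 0 0.014 0 -0.008 45;0.098 0.004 0 0.014 0 -0.008 45;0.098 0.004 0 0.014 0 -0.008 45;0.098 0.004 0 0.014 0 -0.008 45;0.098 0.004 0 0.014 0 -0.008 0;0.098 0.004 0 0.014 0 -0.008 0;0.098 0.004 0 0.014 0 -0.008 0;0.098 0.004 0 0.014 0 -0.008 0;0.098 0.004 0 0.014 0 -0.008 0" --newtons 40

```text
clock: 10.95
ee_pos: [0.4297, -0.024, 0.3048]
eef_rot: [[0.089, -0.985, 0.15], [0.491, 0.174, 0.854], [-0.867, -0.003, 0.499]]
ft_force: [-1.4, -5.4, 7.4]
gripper_width: 0.0084
```

```bash
python3 - <<'E'
from th import *
s=st(); R=np.array(s['eef_rot'])
p=np.array(s['ee_pos']); 
for h in(.06,.16): rel(p+[0,0,h],R)
from th import *
p0,Rc,R=thfit('m',-1,{'scene':26,'wrist':100})
E
```

```text
{'clock': 10.95, 'joint_positions': [-0.2321, 0.3379, 2.1337, 0.7282, 0.8457, -2.1707], 'ee_pos': [0.4297, -0.024, 0.3048], 'ft_force': [-1.3771, -5.426, 7.3506], 'gripper_width': 0.0084}
[-0.052  -0.0002  0.0299  0.      0.      0.    ] mm 60 deg 0.0
[-0.1387 -0.0004  0.0798  0.      0.      0.    ] mm 160 deg 0.0
scene t,h(mm) [2.7 6.9] cost 219.15294117647056 226.98431372549018 749.0
wrist t,h(mm) [ 4.2 -6.5] cost 2611.658823529412 4505.580392156862 14164.0
nominal bottom [0.4482 0.0769 0.0535] grasp [0.4435 0.0521 0.1705] Rc [[0.985, 0.15, -0.089], [-0.174, 0.854, -0.491], [0.003, 0.499, 0.867]]
```

>>> apply_moves --moves "-0.013 0 0.0075 0 0 0 0;-0.03 0 0.0175 0 0 0 0;-0.065 0 0.0375 0 0 0 0;-0.1 0 0.0575 0 0 0 0;-0.13 0 0.075 0 0 0 0;-0.13 0 0.075 0 0 0 0;-0.13 0 0.075 0 0 0 0"

```text
clock: 11.92
ee_pos: [0.4287, -0.0237, 0.4548]
eef_rot: [[0.089, -0.985, 0.15], [0.49, 0.174, 0.854], [-0.867, -0.002, 0.498]]
ft_force: [-0.3, -0.2, -0.8]
gripper_width: 0.0082
```

```bash
python3 - <<'E'
from th import *
s=st(); R=np.array(s['eef_rot'])
p0,Rc,R=thfit('m',-1,{'scene':40,'wrist':100})
c=dict(np.load('scene.npz')); print(proj(c,p0))
# target upright over nest: az 75, TCP above
a=np.radians(75); o=np.array([np.cos(a),np.sin(a),0])
C=np.array([.5305,-.4296,0]); tcp=C+o*.0365; 
rel([.46,-.15,.47],down(80)); 
for z in(.42,): rel([tcp[0],tcp[1],z],down(75))
E
```

```text
{'clock': 11.925, 'joint_positions': [-0.2317, 0.078, 2.0132, 0.5767, 1.1502, -1.896], 'ee_pos': [0.4287, -0.0237, 0.4548], 'ft_force': [-0.2627, -0.2017, -0.8158], 'gripper_width': 0.0082}
scene t,h(mm) [ 0.7 -0.1] cost 163.03529411764706 166.07450980392156 1012.0
wrist t,h(mm) [ 4.  -7.1] cost 2750.243137254902 4833.909803921569 14156.0
nominal bottom [0.4472 0.0771 0.2034] grasp [0.4425 0.0524 0.3205] Rc [[0.985, 0.15, -0.089], [-0.174, 0.854, -0.49], [0.002, 0.498, 0.867]]
[[262.89628193 152.88943692]]
[-7.320e-02 -5.270e-02 -9.520e-02 -2.000e-04  5.221e-01  6.000e-04] mm 131 deg 29.9
[-0.1428 -0.1739 -0.3166  0.0851  0.5218 -0.0221] mm 388 deg 30.3
```

>>> apply_moves --moves "-0.025 -0.02 -0.04 0 0.17 0 0;-0.05 -0.04 -0.075 0 0.35 0 0;-0.073 -0.053 -0.095 0 0.522 0 0;-0.09 -0.085 -0.155 0.02 0.522 -0.005 0;-0.11 -0.115 -0.21 0.045 0.522 -0.011 0;-0.13 -0.145 -0.265 0.065 0.522 -0.017 0;-0.15 -0.174 -0.31 0.085 0.522 -0.022 0;-0.152 -0.174 -0.312 0.085 0.522 -0.022 0;-0.152 -0.174 -0.312 0.085 0.522 -0.022 0;-0.152 -0.174 -0.312 0.085 0.522 -0.022 0;-0.152 -0.174 -0.312 0.085 0.522 -0.022 0"

```text
clock: 13.4
ee_pos: [0.5399, -0.3936, 0.4307]
eef_rot: [[-0.0, -0.966, 0.257], [-0.0, 0.257, 0.966], [-1.0, 0.0, -0.0]]
ft_force: [-0.1, 0.5, 0.8]
gripper_width: 0.0082
```

```bash
python3 - <<'E'
from th import *
from ov import overlay
s=st(); p0,Rc,R=thfit('m',-1,{'scene':40,'wrist':110})
rel([.5305+.0365*np.cos(np.radians(75)),-.4296+.0365*np.sin(np.radians(75)),.43],down(75))
cs=[dict(np.load(n+'.npz')) for n in('scene','wrist')]
B=('l',np.array([.5303,-.4296,0.004]),Rz(np.radians(26.8)))
overlay(cs[:1],[(415,230,60,75)],[('m',p0,Rc),B],'pics/t1.png',4)
overlay(cs[1:],[(320,200,320,200)],[('m',p0,Rc),B],'pics/t2.png',1)
a,b=cv2.imread('pics/t1.png'),cv2.imread('pics/t2.png')
cv2.imwrite('pics/ov3.png',np.hstack([cv2.resize(a,(320,400)),b[:,160:640]]))
E
```

```text
{'clock': 13.4, 'joint_positions': [-0.6477, 0.4609, 1.5057, -0.0001, 1.175, -1.9581], 'ee_pos': [0.5399, -0.3936, 0.4307], 'ft_force': [-0.0951, 0.4756, 0.782], 'gripper_width': 0.0082}
scene t,h(mm) [ 0.9 -2.4] cost 225.7098039215686 253.38039215686274 1588.0
wrist t,h(mm) [ 3.9 -6.2] cost 2640.0235294117647 4548.270588235294 14459.0
nominal bottom [ 0.5304 -0.4289  0.1617] grasp [ 0.5398 -0.3936  0.2757] Rc [[0.966, 0.257, 0.0], [-0.257, 0.966, 0.0], [-0.0, -0.0, 1.0]]
[ 0.0009 -0.0001 -0.0004  0.0012 -0.0004  0.0004] mm 1 deg 0.1
```

View pics/ov3.png

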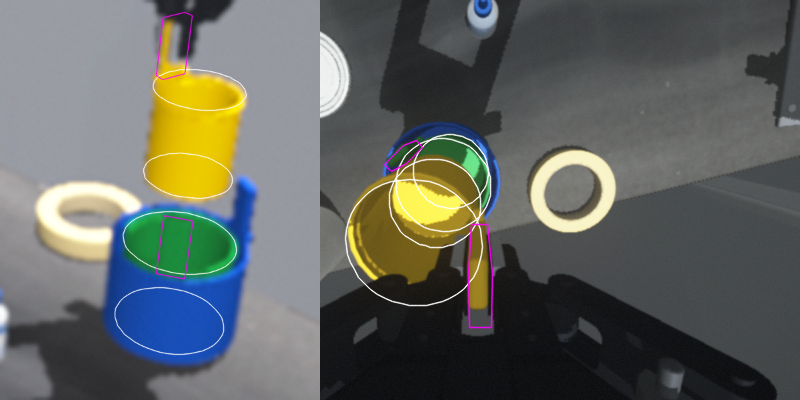

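```bash
cat > tilt.py <<'E'
from th import *
def tiltfit(k,side,d=40,px=None,names=('scene','wrist')):
    s=arm.sense(); R=np.array(s['eef_rot']); g=np.array(s['ee_pos'])+.155*R[:,0]
    r,h,gr,az=D[k]; zc=-R[:,0]; inw=side*R[:,2]; e=-inw; Rc=np.c_[e,np.cross(zc,e),zc]@Rz(-az)
    off=inw*gr/1e3-zc*(h+30)/1e3
    for n in names:
        c=dict(np.load(n+'.npz')); u,v=proj(c,g+off+zc*h/2e3)[0]; m,w=mask(c,k,(int(u),int(v),d if n=='scene' else 110))
        def pr(x):
            Q=Ro.from_rotvec(R[:,2]*x[2]*10+R[:,1]*x[3]*10).as_matrix(); return g+R[:,1]*x[0]+zc*x[1]+Q@off, Q@Rc
        def cost(x): p,q=pr(x); return (np.abs(render(c,k,p,q)-m)*w).sum()+2e5*(x[0]**2+x[1]**2)
        b=np.zeros(4)
        for sg in(1,-1,.5): q=minimize(cost,b,method='Nelder-Mead',options=dict(initial_simplex=np.vstack([b,b+np.eye(4)*.004*sg]),xatol=2e-5,fatol=.1,maxiter=2000)); b=q.x
        print(n,'t,h mm',(b[:2]*1e3).round(1),'tilt about z,y deg',np.degrees(b[2:]*10).round(1),'cost',round(q.fun),round(cost(np.zeros(4))),'bottom',pr(b)[0].round(4),'axis',pr(b)[1][:,2].round(3))
if __name__=='__main__': tiltfit('m',-1)
E
python3 tilt.py
```

```text
scene t,h mm [ 0.5 -1.4] tilt about z,y deg [ 1.6 -0.2] cost 225 263 bottom [ 0.5271 -0.4279  0.1603] axis [ 0.026 -0.011  1.   ]
wrist t,h mm [ 4.1 -7.2] tilt about z,y deg [-0.6  1. ] cost 2321 4605 bottom [ 0.5274 -0.4304  0.1553] axis [-0.007  0.019  1.   ]
```

>>> apply_moves --moves "0.03 -0.0015 -0.0005 0 0 0 0;0.06 -0.0015 -0.0005 0 0 0 0;0.08 -0.0015 -0.0005 0 0 0 0;0.1 -0.0015 -0.0005 0 0 0 0;0.12 -0.0015 -0.0005 0 0 0 0;0.135 -0.0015 -0.0005 0 0 0 0;0.14 -0.0015 -0.0005 0 0 0 0;0.14 -0.0015 -0.0005 0 0 0 0"

```text
clock: 14.5
ee_pos: [0.5414, -0.3949, 0.2907]
eef_rot: [[0.0, -0.966, 0.258], [-0.0, 0.258, 0.966], [-1.0, -0.0, -0.0]]
ft_force: [0.3, 0.3, -0.1]
gripper_width: 0.0082
```

>>> apply_moves --moves "0.0025 0 0 0 0 0 0;0.005 0 0 0 0 0 0;0.0075 0 0 0 0 0 0;0.009 0 0 0 0 0 0;0.009 0 0 0 0 0 0"

```text
clock: 15.12
ee_pos: [0.5415, -0.3949, 0.2829]
eef_rot: [[0.001, -0.966, 0.258], [-0.001, 0.258, 0.966], [-1.0, -0.001, -0.0]]
ft_force: [-1.2, 3.4, 7.8]
gripper_width: 0.0083
```

>>> apply_moves --moves "0.002 0 0 0 0 0 0;0.002 0 0 0 0 0 15;0.002 0 0 0 0 0 25;0.002 0 0 0 0 0 25;-0.02 0 0 0 0 0 25;-0.06 0 0 0 0 0 25;-0.12 0 0 0 0 0 40;-0.17 0 0 0 0 0 40"

```text
clock: 16.12
ee_pos: [0.5413, -0.3948, 0.4569]
eef_rot: [[0.003, -0.966, 0.258], [-0.002, 0.258, 0.966], [-1.0, -0.003, -0.001]]
ft_force: [0.9, -0.0, 0.7]
gripper_width: 0.0344
```

```bash
python3 - <<'E'
from rk import *
from ov import overlay
st(); cs=[snap('scene'),snap('wrist')]
R,T=Tm(-9); g=np.array([.5311,-.0209,.1283]); rel(g+R[:,2]*.255,T)
N=[('m',np.array([.5305,-.4296,.008]),Rz(np.radians(-15))),('l',np.array([.5303,-.4296,0.004]),Rz(np.radians(26.8)))]
overlay(cs[:1],[(418,245,50,50)],N,'pics/n2a.png',4)
overlay(cs[1:],[(320,200,200,200)],N,'pics/n2b.png',1)
cv2.imwrite('pics/n2.png',np.hstack([cv2.imread('pics/n2a.png'),cv2.imread('pics/n2b.png')]))
E
```

```text
{'clock': 16.125, 'joint_positions': [-0.6478, 0.4395, 1.4775, -0.0001, 1.2211, -1.9579], 'ee_pos': [0.5413, -0.3948, 0.4569], 'ft_force': [0.8632, -0.0243, 0.7446], 'gripper_width': 0.0344}
[ 0.1103  0.0957  0.2329 -0.0978 -0.5292  0.0396] mm 275 deg 30.9
```

View pics/n2.png

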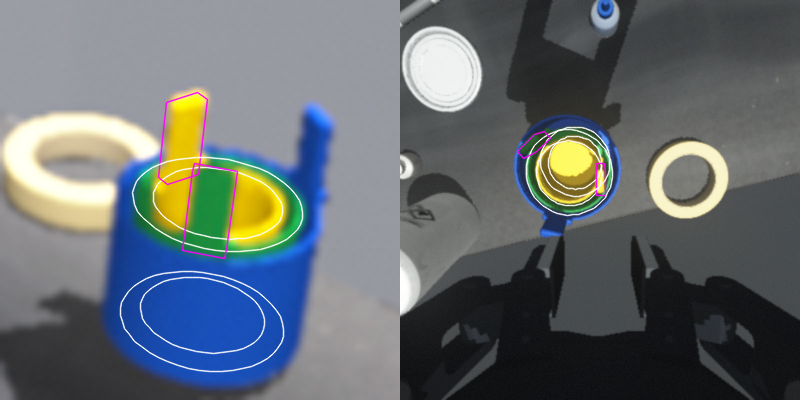

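The overlay shows yellow seated concentrically inside green, with rims level and grips apart. Orange is next.

>>> apply_moves --moves "0.015 0.02 0.05 -0.02 -0.1 0.008 45;0.04 0.04 0.1 -0.04 -0.2 0.016 45;0.06 0.06 0.15 -0.06 -0.33 0.024 45;0.08 0.08 0.2 -0.08 -0.45 0.035 45;0.11 0.096 0.233 -0.098 -0.529 0.04 45;0.11 0.096 0.233 -0.098 -0.529 0.04 45;0.11 0.096 0.233 -0.098 -0.529 0.04 45;0.11 0.096 0.233 -0.098 -0.529 0.04 45"

```text
clock: 17.23
ee_pos: [0.5116, -0.1476, 0.3506]
eef_rot: [[0.08, -0.988, 0.135], [0.492, 0.157, 0.856], [-0.867, -0.002, 0.499]]
ft_force: [-0.3, -0.4, 0.1]
gripper_width: 0.0385
```

```bash
python3 - <<'E'
from rk import *
from wf import *
st(); c=snap('wrist'); R,T=Tm(-9); P=np.array([.5425,.0554,.0458])
u,v=proj(c,P+R[:,2]*.06)[0]; print(u,v)
for b in(0,.02):
    f=lambda x:(P+R@np.array([x[0],x[1],0]),Rz(np.radians(-9)+5*x[2])@Rx(np.pi/6))
    s=wfit(c,'s',0,0,(int(u),int(v),100),f,[.01,.01,.01+b]); print(s,f(s[0])[0],-9+np.degrees(5*s[0][2]))
cs=dict(np.load('scene.npz'))
u,v=proj(cs,P+R[:,2]*.06)[0]
s=wfit(cs,'s',0,0,(int(u),int(v),22),f,[.01,.01,.01]); print('scene',s)
P2=P; g=P+R@[0,-.0255,.11]; print(g); rel(g+R[:,2]*.157,T)
E
```

```text
{'clock': 17.225, 'joint_positions': [-0.4192, 0.4017, 1.8623, 0.5728, 1.0973, -2.1565], 'ee_pos': [0.5116, -0.1476, 0.3506], 'ft_force': [-0.2604, -0.3632, 0.0731], 'gripper_width': 0.0385}
345.1231815381163 191.8845107287917
(array([-0.00230678, -0.00204241, -0.01438005]), np.float64(836.5372549019609), np.float64(2923.0)) [0.53994492 0.05401385 0.04477879] -13.119580208908001
(array([-0.00231768, -0.00189578, -0.01452316]), np.float64(836.3294117647058), np.float64(2923.0)) [0.53995402 0.05414099 0.04485211] -13.160577738995006
scene (array([ 0.00447373,  0.0031253 , -0.01303682]), np.float64(119.64313725490197), np.float64(427.0))
[ 0.53044146 -0.02073462  0.12831279]
[ 0.0995  0.0013  0.0001  0.0003 -0.0012  0.002 ] mm 100 deg 0.1
```

>>> apply_moves --moves "0.04 0.004 0 0.014 0 -0.006 45;0.075 0.004 0 0.014 0 -0.006 45;0.099 0.004 0 0.014 0 -0.006 45;0.099 0.004 0 0.014 0 -0.006 45;0.099 0.004 0 0.014 0 -0.006 45;0.099 0.004 0 0.014 0 -0.006 0;0.099 0.004 0 0.014 0 -0.006 0;0.099 0.004 0 0.014 0 -0.006 0;0.099 0.004 0 0.014 0 -0.006 0;0.099 0.004 0 0.014 0 -0.006 0" --newtons 40

```text
clock: 18.52
ee_pos: [0.5158, -0.0987, 0.2657]
eef_rot: [[0.088, -0.985, 0.149], [0.491, 0.172, 0.854], [-0.867, -0.002, 0.499]]
ft_force: [-1.9, -3.7, 7.0]
gripper_width: 0.0087
```

>>> apply_moves --moves "-0.013 0 0.0075 0 0 0 0;-0.03 0 0.0175 0 0 0 0;-0.065 0 0.0375 0 0 0 0;-0.1 0 0.0575 0 0 0 0;-0.135 0 0.078 0 0 0 0;-0.152 0 0.0875 0 0 0 0;-0.152 0 0.0875 0 0 0 0;-0.152 0 0.0875 0 0 0 0"

```text
clock: 19.52
ee_pos: [0.5149, -0.0985, 0.4398]
eef_rot: [[0.086, -0.985, 0.15], [0.491, 0.172, 0.854], [-0.867, 0.0, 0.499]]
ft_force: [0.2, 0.7, -0.6]
gripper_width: 0.0084
```

```bash
python3 - <<'E'
from th import *
s=st(); a=np.radians(75); o=np.array([np.cos(a),np.sin(a),0])
tcp=np.array([.5305,-.4298,.435])-o*.0255
rel([.51,-.2,.45],down(80)); rel(tcp,down(75))
E
```

```text
{'clock': 19.525, 'joint_positions': [-0.3321, 0.2606, 1.8249, 0.5556, 1.205, -1.9722], 'ee_pos': [0.5149, -0.0985, 0.4398], 'ft_force': [0.2136, 0.7386, -0.5934], 'gripper_width': 0.0084}
[-0.0592 -0.0126 -0.0823  0.0012  0.5223 -0.0006] mm 102 deg 29.9
[-0.17   -0.0702 -0.3049  0.0865  0.522  -0.0234] mm 356 deg 30.3
```

>>> apply_moves --moves "-0.02 -0.004 -0.028 0 0.17 0 0;-0.04 -0.008 -0.055 0 0.35 0 0;-0.06 -0.013 -0.085 0 0.522 0 0;-0.087 -0.027 -0.14 0.02 0.522 -0.005 0;-0.115 -0.042 -0.195 0.045 0.522 -0.012 0;-0.142 -0.056 -0.25 0.065 0.522 -0.018 0;-0.165 -0.068 -0.295 0.0865 0.522 -0.0234 0;-0.17 -0.07 -0.305 0.0865 0.522 -0.0234 0;-0.17 -0.07 -0.305 0.0865 0.522 -0.0234 0;-0.17 -0.07 -0.305 0.0865 0.522 -0.0234 0;-0.17 -0.07 -0.305 0.0865 0.522 -0.0234 0"

```text
clock: 20.9
ee_pos: [0.524, -0.4531, 0.4351]
eef_rot: [[-0.0, -0.966, 0.257], [0.0, 0.257, 0.966], [-1.0, 0.0, 0.0]]
ft_force: [0.4, 0.1, -0.2]
gripper_width: 0.0081
```

```bash
python3 - <<'E'
from tilt import *
from wf import wfit
p0,Rc,R=thfit('s',1,{'scene':34,'wrist':110}); tiltfit('s',1,34)
E
```

```text
scene t,h(mm) [ 1.2 -3. ] cost 195.83921568627449 238.92156862745097 1032.0
wrist t,h(mm) [  1.8 -10.5] cost 1557.8705882352942 3349.5725490196073 8436.0
nominal bottom [ 0.5306 -0.4284  0.1701] grasp [ 0.524  -0.4531  0.2801] Rc [[0.966, 0.257, 0.0], [-0.257, 0.966, -0.0], [-0.0, 0.0, 1.0]]
scene t,h mm [ 2.2 -5.8] tilt about z,y deg [-2.6 -2.4] cost 189 249 bottom [ 0.5345 -0.4252  0.1659] axis [-0.055 -0.029  0.998]
wrist t,h mm [  2.6 -10.5] tilt about z,y deg [-0.4 -0.5] cost 1416 3304 bottom [ 0.5291 -0.4274  0.1601] axis [-0.009 -0.007  1.   ]
```

>>> apply_moves --moves "0.03 -0.001 -0.001 0 0 0 0;0.06 -0.001 -0.001 0 0 0 0;0.08 -0.001 -0.001 0 0 0 0;0.1 -0.001 -0.001 0 0 0 0;0.12 -0.001 -0.001 0 0 0 0;0.135 -0.001 -0.001 0 0 0 0;0.143 -0.001 -0.001 0 0 0 0;0.143 -0.001 -0.001 0 0 0 0"

```text
clock: 22.0
ee_pos: [0.5247, -0.4547, 0.2918]
eef_rot: [[-0.0, -0.966, 0.258], [0.0, 0.258, 0.966], [-1.0, 0.0, 0.0]]
ft_force: [-0.1, 0.6, 0.4]
gripper_width: 0.0081
```

>>> apply_moves --moves "0.0025 0 0 0 0 0 0;0.005 0 0 0 0 0 0;0.0075 0 0 0 0 0 0;0.009 0 0 0 0 0 0;0.009 0 0 0 0 0 0"

```text
clock: 22.62
ee_pos: [0.5248, -0.4548, 0.2833]
eef_rot: [[0.0, -0.966, 0.258], [-0.0, 0.258, 0.966], [-1.0, -0.0, -0.0]]
ft_force: [-0.3, -0.9, 2.3]
gripper_width: 0.0086
```

>>> apply_moves --moves "0.001 0 0 0 0 0 0;0.002 0 0 0 0 0 0;0.002 0 0 0 0 0 0"

```text
clock: 23.0
ee_pos: [0.5248, -0.4551, 0.2832]
eef_rot: [[0.001, -0.966, 0.258], [-0.001, 0.258, 0.966], [-1.0, -0.001, -0.001]]
ft_force: [-4.3, 1.6, 13.0]
gripper_width: 0.009
```

>>> apply_moves --moves "0 0 0 0 0 0 15;0 0 0 0 0 0 25;0 0 0 0 0 0 25;-0.02 0 0 0 0 0 25;-0.06 0 0 0 0 0 25;-0.12 0 0 0 0 0 40;-0.17 0 0 0 0 0 40;-0.17 0 0 0 0 0 40"

```text
clock: 24.0
ee_pos: [0.5254, -0.4556, 0.4605]
eef_rot: [[0.009, -0.966, 0.258], [-0.008, 0.257, 0.966], [-1.0, -0.011, -0.006]]
ft_force: [-0.2, 0.2, -1.0]
gripper_width: 0.0346
```

```bash
python3 - <<'E'
from rk import *
from ov import overlay
st(); cs=[snap('scene'),snap('wrist')]
N=[('m',np.array([.5305,-.4296,.008]),Rz(np.radians(-15))),('s',np.array([.5305,-.4298,0.012]),Rz(np.radians(-15)))]
overlay(cs[:1],[(418,245,50,50)],N,'pics/n2a.png',4)
overlay(cs[1:],[(320,200,200,200)],[],'pics/n2b.png',1)
cv2.imwrite('pics/n3.png',np.hstack([cv2.imread('pics/n2a.png'),cv2.imread('pics/n2b.png')]))
E
```

```text
{'clock': 24.0, 'joint_positions': [-0.7314, 0.4748, 1.4139, -0.0002, 1.241, -2.0416], 'ee_pos': [0.5254, -0.4556, 0.4605], 'ft_force': [-0.2109, 0.2468, -1.0405], 'gripper_width': 0.0346}
```

View pics/n3.png

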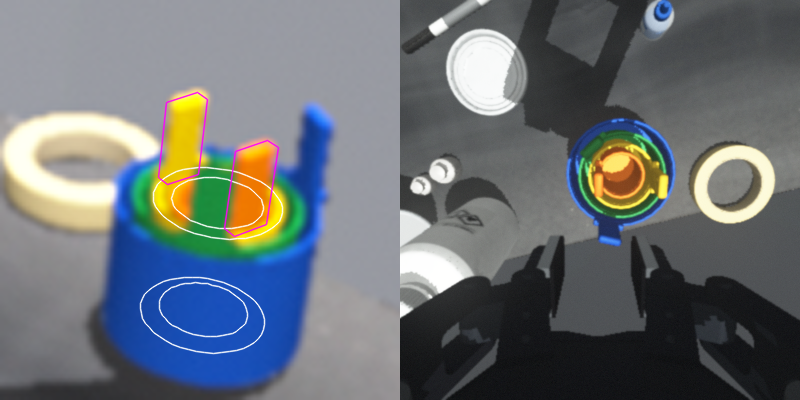

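```bash
python3 - <<'E'
from cell import arm
print(arm.hand_in())
E
```

```text
the job is handed in; nothing more can be done
None
```

All four cups are nested in the blue cup and the job is handed in at about 24 s of the 72 s. I lowered green into blue, then yellow from the rack into green, then orange from the rack into yellow. I lowered each until light bottom contact (about 8–13 N at the wrist) and let go before fetching the next.

**Checks that agreed:** The last scene and wrist pictures show the four cups concentric with their grips apart. The visible grip heights match cups sitting on the bottoms. The tape roll and the blue dropper are standing, and the gripper was clear at about 0.46 m. The yellow dropper is not in those last pictures; it was last seen standing on the way to the rack, and the arm never came near it.

**Checks that disagreed:**
- **Wrist camera:** it read about 3–5 mm off the top and scene cameras when locating the cups. It also put the held cups 6–10 mm lower than the arm's own pose and the contact heights suggested. I averaged the positions and used the contact force for height.
- **Tilt of the held cups:** the fits differed by up to about 3° between cameras, which I took as noise.
- **First held-cup check:** the top view was blocked by the arm when I checked the green cup, so that fit failed and I relied on the scene camera from then on.

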